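# Pack the seventh oil bottle into the round tub

### The job

The six oil bottles in the round green tub have spread out, so the seventh, red-capped and lying on the bench, has no room. Shove them together round the tub without lifting any of them out or knocking them over, then stand the red-capped bottle up and lower it, not dropping it, into the room made, so that all seven stand upright on the tub's floor, six in a ring round one. Leave the spray can, the tape and the punch where they are.

Things in the scene. Friction and masses are not known exactly. Their poses are not given: they have to be found in the camera images.
- tub: round green steel tub, open on top, screwed to the bench by two small lugs, cannot move: inside diameter 140 mm, wall 3 mm, floor 4 mm thick, rim 50 mm above the bench. Origin: centre of its underside on the bench; z up. Seven bottles fit only as a ring of six against the wall round one in the middle, with 8 mm of play. A few newtons shove the bottles along.
- tub_floor (a point): centre of the tub's inner floor, 4 mm above the bench. At the start one bottle stands near the middle and five by the wall, a group of two and a group of three (1 to 2 mm apart in a group); the two gaps between the groups are each about 25 mm wide between bottle bodies, too narrow for a bottle. Friction in the tub is about 0.3; pushed over 60 mm above the floor, bottles tip.
- bottle1: white closed oil bottle standing in the tub: body 44 mm in diameter from its foot (edge chamfered 3 mm) up to 75 mm, nearly flat shoulder to 78 mm, then a round blue cap 28 mm in diameter from 78 to 110 mm (its top). About 0.11 kg (varies). Origin: centre of its underside; z up along its axis. Any of the six may be the middle one.
- bottle2: white closed oil bottle standing in the tub: body 44 mm in diameter from its foot (edge chamfered 3 mm) up to 75 mm, nearly flat shoulder to 78 mm, then a round blue cap 28 mm in diameter from 78 to 110 mm (its top). About 0.11 kg (varies). Origin: centre of its underside; z up along its axis. Any of the six may be the middle one.
- bottle3: white closed oil bottle standing in the tub: body 44 mm in diameter from its foot (edge chamfered 3 mm) up to 75 mm, nearly flat shoulder to 78 mm, then a round black cap 28 mm in diameter from 78 to 110 mm (its top). About 0.11 kg (varies). Origin: centre of its underside; z up along its axis. Any of the six may be the middle one.
- bottle4: white closed oil bottle standing in the tub: body 44 mm in diameter from its foot (edge chamfered 3 mm) up to 75 mm, nearly flat shoulder to 78 mm, then a round black cap 28 mm in diameter from 78 to 110 mm (its top). About 0.11 kg (varies). Origin: centre of its underside; z up along its axis. Any of the six may be the middle one.
- bottle5: white closed oil bottle standing in the tub: body 44 mm in diameter from its foot (edge chamfered 3 mm) up to 75 mm, nearly flat shoulder to 78 mm, then a round yellow cap 28 mm in diameter from 78 to 110 mm (its top). About 0.11 kg (varies). Origin: centre of its underside; z up along its axis. Any of the six may be the middle one.
- bottle6: white closed oil bottle standing in the tub: body 44 mm in diameter from its foot (edge chamfered 3 mm) up to 75 mm, nearly flat shoulder to 78 mm, then a round yellow cap 28 mm in diameter from 78 to 110 mm (its top). About 0.11 kg (varies). Origin: centre of its underside; z up along its axis. Any of the six may be the middle one.
- new_bottle: the seventh bottle, red cap, same shape and size as the others, lying on its side on the bench outside the tub, its cap pointing away from the robot; it can roll. Pinched lightly (3 N) near the end of its cap it swings in the fingers under its own weight; gripped harder it does not. Origin: centre of its underside (22 mm above the bench while it lies); z along its axis, from underside to cap.
- spray_can: bystander: blue spray can, 52 mm in diameter, 175 mm high, standing; origin at the centre of its underside
- tape_roll: bystander: roll of yellow tape lying flat, 90 mm outside diameter, 25 mm high; origin at the centre of its underside
- punch: bystander: blue and steel hollow punch lying on the bench, about 116 mm long (along its x), 18 mm thick; origin under its middle

How it is judged:
On the way:
1. the red-capped bottle is brought down to the tub's floor while the gripper still touches it (lowered, not dropped) (z of new_bottle in the frame of tub_floor below 0.006 m and horizontal distance between new_bottle and tub_floor below 0.053 m and contact force between the fingers and new_bottle above 0.3 N), for 0.1 s.
At the end, for the whole second after the job is handed in: all seven bottles stand inside the tub: each underside within 4 mm of the tub's floor, each axis within 51 mm of the tub's axis and within 0.06 rad of upright, all at rest and released (z of bottle1 in the frame of tub_floor between -0.004 and 0.004 m and horizontal distance between each of bottle1, bottle2, bottle3, bottle4, bottle5, bottle6, new_bottle and tub_floor below 0.051 m and angle between each of bottle1, bottle2, bottle3, bottle4, bottle5, bottle6, new_bottle's own z axis and vertical below 0.06 rad and linear speed of each of bottle1, bottle2, bottle3, bottle4, bottle5, bottle6, new_bottle below 0.02 m/s and z of bottle2 in the frame of tub_floor between -0.004 and 0.004 m and z of bottle3 in the frame of tub_floor between -0.004 and 0.004 m and z of bottle4 in the frame of tub_floor between -0.004 and 0.004 m and z of bottle5 in the frame of tub_floor between -0.004 and 0.004 m and z of bottle6 in the frame of tub_floor between -0.004 and 0.004 m and z of new_bottle in the frame of tub_floor between -0.004 and 0.004 m); the robot touches nothing.
It fails at once if one of the six bottles is lifted more than 30 mm off the tub's floor (z of any of bottle1, bottle2, bottle3, bottle4, bottle5, bottle6 in the frame of tub_floor above 0.03 m).
It fails at once if one of the six bottles is tipped over (more than 45 degrees) (angle between any of bottle1, bottle2, bottle3, bottle4, bottle5, bottle6's own z axis and vertical above 0.785 rad).
It fails at once if the spray can, the tape or the punch is moved more than 30 mm (distance of any of spray_can, tape_roll, punch from where it was at the start of the episode above 0.03 m).
It also fails if it takes over 72 s, if anything falls off the work surface, if the arm or the gripper's body presses on something with over 40 N, if the wrist force passes 120 N, or if a joint passes its speed limit or range.

### The arm

A 6-joint arm with a two-finger parallel gripper is mounted at the origin on the work surface. World frame = base frame: x ahead of the robot, y to its left, z up, the work surface at z = 0. Lengths are in m, angles in rad, forces in N, time in s.
With the tool pointing down it reaches from about 0.35 to 0.85 m from the base axis. Payload 8.1 kg.
Tool frame: the origin (TCP) lies on the centre line of the jaws, within the pads' length; the fingertips stand 22 mm ahead of it and the grasp point (between the pads) lies 3 mm ahead of it; z points along the fingers, y is the line along which they close (so a half turn about z gives the same grasp; the last joint's range is limited). The gripper opens to 93 mm and grips with 3 to 60 N. Pads are 15 mm wide; open, the fingers measure 128 mm over their backs; the gripper's body (75 mm by 188 mm) begins 65 mm behind the grasp point.
Start: joints at [-1.198, 0.13, 1.488, -0, 1.523, -0.085], TCP at [0.265, -0.538, 0.241] pointing down, gripper open.
Joint ranges: [-2.96, 2.96], [-0.89, 2.26], [0.02, 2.5], [-1.34, 4.48], [0, 2.73], [-2.66, 2.66]. Speed limits (rad/s): [2.39, 2.39, 2.79, 3.14, 3.14, 3.14].

### API

Orientations are given as a rotation vector (axis times angle).
In Python, from plant import robot, vision, probe_bus, order gives the robot as it stands (robot), with the cameras (vision), the readings (probe_bus) and the job (order).
- The arm moves only by the shell command python3 inch.py 'ROWS' [FORCE]. ROWS is a JSON list of rows, 1 to 20 of them, each of 5 numbers: the finger opening in m, then dx, dy, dz in m, then a turn about the tool's z in rad; each row shifts and turns the commanded pose from where the row before left it, along the tool's axes as they then stand; what a row does not reach is not made up. A row lasts 1/10 s, in which the tool goes at most 0.05 m and 0.15 rad, less where a joint would pass 70% of its speed; a pose out of reach is approached as far as the arm can. The fingers move at their own pace and stop on an object; FORCE is the grip in N (left out, the last holds). Time passes only in rows, so rows that do not move let the fingers close. It prints the time, the measured TCP pose, the force, the opening and the grip force at its end.
- probe_bus.read_state(): the state, without advancing time (a new reading comes with each control period).
- vision.read_camera(name): name is "side" or "top"; returns a dict with "image" (400x640x3 uint8, red, green, blue), "fx", "fy", "cx", "cy" (pixels), "dist" ([k1, k2, p1, p2, k3] as OpenCV has them; the pictures are not rectified), "R" (3x3) and "t" (3): a world point X has camera coordinates R X + t. Camera axes: x right, y down, z forward; pixel columns grow to the right and rows downward; lengths in m; the calibration is good to about 2 mm. A picture is of the moment at which its call begins. There is no depth.
- order.close_job(): hands the job in; it is judged then, once.
The state is a dict: "t": time; "q": joint angles; "dq": joint speeds; "joint_torque": joint torques, N m; "tool_pos": TCP position; "orientation": TCP orientation; "force": force on the tool from outside, world axes, zero at the start; "wrist_torque": the same for the moment, N m; "opening": finger opening in m; "gripper_force": force on a finger pad.
Only numpy, scipy, OpenCV 4.12 (cv2) and the standard library are available. Lean on these libraries where they do the work, as an engineer would, in place of code of your own. Each camera call takes 0.05 s, during which the arm holds its last target. There are 200 camera calls.

## Working session

There is one attempt and no reset: what is moved stays moved. The work goes in short steps, Python scripts to look and compute and a shell command to move; the robot and the scene stay as the last step left them, time stands still between calls to the robot, and variables do not carry over. Pictures are saved under pics/ and viewed, at most 10 in all, crops included, and the job is handed in when it is done.

```bash
ls; mkdir -p pics
cat > h.py <<'E'
import numpy as np, cv2
from plant import robot, vision, probe_bus, order
def cam(n):
    c=vision.read_camera(n); c['K']=np.array([[c['fx'],0,c['cx']],[0,c['fy'],c['cy']],[0,0,1.]]); c['R']=np.array(c['R']);c['t']=np.array(c['t']);c['dist']=np.array(c['dist'],float);return c
def ray(c,uv):
    p=cv2.undistortPoints(np.array([[uv]],float),c['K'],c['dist'])[0,0]
    d=c['R'].T@np.array([p[0],p[1],1]); o=-c['R'].T@c['t']; return o,d
def onz(c,uv,z):
    o,d=ray(c,uv); return o+d*(z-o[2])/d[2]
def proj(c,X):
    return cv2.projectPoints(np.array(X,float).reshape(-1,3),cv2.Rodrigues(c['R'])[0],c['t'],c['K'],c['dist'])[0].reshape(-1,2)
def save(c,n,crop=None,s=1):
    im=c['image'][:,:,::-1]
    if crop: x0,y0,x1,y1=crop; im=im[y0:y1,x0:x1]
    cv2.imwrite('pics/'+n+'.png',cv2.resize(im,None,fx=s,fy=s,interpolation=cv2.INTER_CUBIC))
E
python3 - <<'E'
from h import *
for n in('top','side'):
    c=cam(n); save(c,n+'0'); print(n,-c['R'].T@c['t'],c['R'],c['fx'])
print(probe_bus.read_state())
E
```

```text
inch.py
pics
plant.py
top [ 0.4618268  -0.00387664  1.58404698] [[ 2.87823611e-02 -9.99579705e-01  3.46248272e-03]
 [-9.95015280e-01 -2.89814543e-02 -9.54183843e-02]
 [ 9.54786283e-02 -6.98856822e-04 -9.95431235e-01]] 477.1642324174313
side [0.60035272 0.94593994 0.91119564] [[-0.99972673 -0.02309548  0.00361385]
 [-0.018112    0.66753525 -0.74435787]
 [ 0.01477893 -0.74421992 -0.66777114]] 450.8921450494912
{'t': 0.1, 'q': array([-1.19841320e+00,  1.31102865e-01,  1.48917366e+00, -1.73106549e-05,
        1.52302497e+00, -8.54014651e-02]), 'dq': array([ 7.12147695e-05,  1.87920437e-04, -2.86626787e-03,  6.23556306e-05,
       -1.44364480e-03, -7.07242787e-04]), 'joint_torque': array([ 7.76232991e-04, -5.61342144e+01, -4.93095446e+01,  7.69858458e-02,
        2.90828833e-02, -6.55654091e-07]), 'tool_pos': array([ 0.26501189, -0.53775535,  0.23968024]), 'orientation': array([-3.05800958e+00, -7.12441855e-01,  4.10503348e-04]), 'force': array([-0.05218378,  0.24782145,  0.08928412]), 'wrist_torque': array([ 0.01439306, -0.02134606, -0.00849367]), 'gripper_force': 0.0, 'opening': 0.09306812432507744}
```

View pics/top0.png

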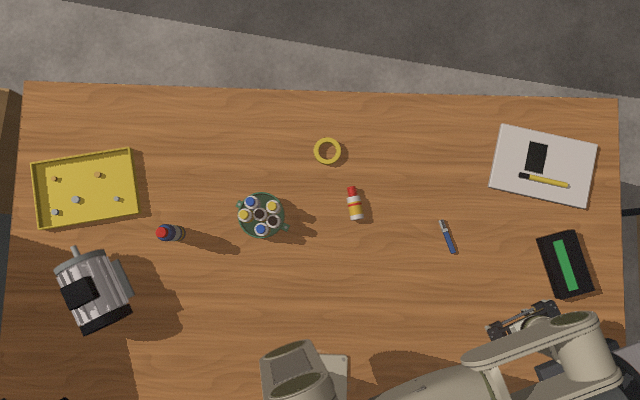

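View pics/side0.png

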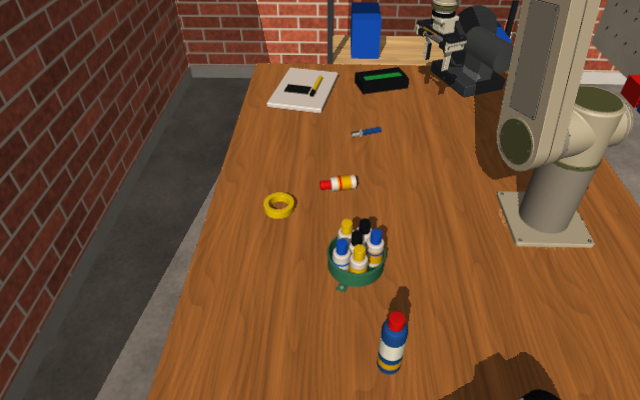

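The top view shows the tub centred near (261,215), with caps at blue (251,202) and (260,229), yellow (272,206) and (244,215), and black (260,214, the middle one) and (273,221). The new bottle's cap is at (352,190) and its foot at (356,220). In the side view the tub is at (357,258) and the red cap at (324,184).

```bash
cat >> h.py <<'E'
def comp(m,n,minA=12):
    k,l,s,ce=cv2.connectedComponentsWithStats(m.astype(np.uint8)); o=sorted(range(1,k),key=lambda i:-s[i,4])
    return [(ce[i],s[i]) for i in o[:n] if s[i,4]>=minA]
E
python3 - <<'E'
from h import *
c=cam('top'); save(c,'top1',(225,180,300,255),8)
hsv=cv2.cvtColor(c['image'],cv2.COLOR_RGB2HSV).astype(int); H,S,V=hsv[...,0],hsv[...,1],hsv[...,2]
w=np.zeros(H.shape,bool); w[185:248,230:295]=1
for n,m in(('blue',(H>105)&(H<125)&(S>140)),('yel',(H>18)&(H<32)&(S>140)&(V>120)),('blk',V<45),('green',(H>60)&(H<95)&(S>60))):
    for ce,s in comp(m&w,4): print(n,ce.round(1),s,onz(c,ce,.114 if n!='green' else .05).round(4))
w[:]=0; w[175:230,335:375]=1
for n,m in(('red',((H<6)|(H>174))&(S>170)),('white',(S<60)&(V>120)),('yel',(H>18)&(H<32)&(S>140)&(V>120))):
    for ce,s in comp(m&w,3): print(n,ce.round(1),s,onz(c,ce,.022).round(4))
E
```

```text
blue [260.  228.6] [257 225   8   8  48] [0.5013 0.1768 0.114 ]
blue [249.3 200.6] [246 197   8   8  40] [0.5869 0.2134 0.114 ]
yel [243.3 214. ] [239 210   9   9  59] [0.5447 0.2298 0.114 ]
yel [271.6 205.6] [268 202   8   8  55] [0.5733 0.144  0.114 ]
green [253.6 234.9] [243 229  22   9  24] [0.4825 0.2043 0.05  ]
red [351.4 190.5] [347 186   9  10  69] [ 0.6377 -0.1075  0.022 ]
red [354.1 203.9] [348 203  13   3  18] [ 0.5935 -0.1172  0.022 ]
white [352.6 198.7] [347 196  13   7  64] [ 0.6108 -0.1119  0.022 ]
white [355.8 216.6] [350 214  12   6  52] [ 0.5521 -0.1236  0.022 ]
yel [354.5 209.7] [348 205  14  11 104] [ 0.5747 -0.1192  0.022 ]
```

View pics/top1.png

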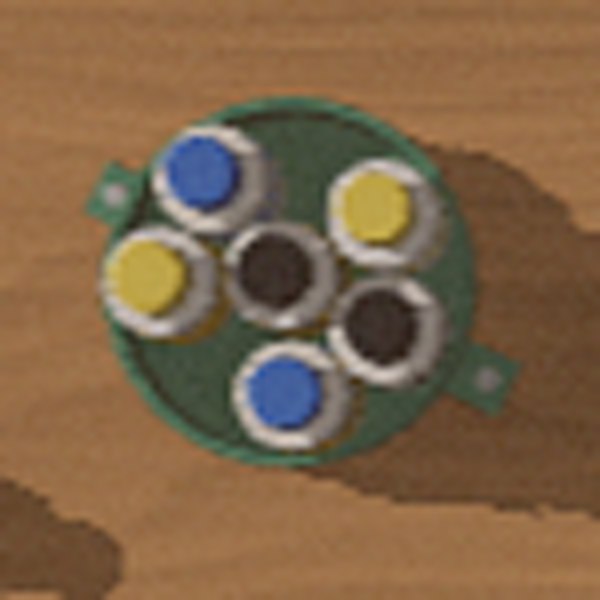

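The crop shows the groups clearly. The group of two (upper-left blue, left yellow) and the group of three (right yellow, right black, bottom blue) leave gaps at the top and at the lower left. The rim centre is at crop (288,281) and the lugs are at (114,194) and (487,379).

Run:
```python
from h import *
from scipy.optimize import least_squares
c=cam('top')
f=lambda x,y:(225+(x+.5)/8-.5,180+(y+.5)/8-.5)
print('rim',onz(c,f(288.5,281),.05)[:2],'lugs',onz(c,f(300.5,286.5),.005)[:2])
P={k:onz(c,f(*v),.114)[:2] for k,v in dict(blueU=(202,173),yelL=(149,276),blueB=(285,392),yelR=(377,207),blkR=(380,323),blkM=(274,272)).items()}
ring=np.array([P[k] for k in('blueU','yelL','blueB','blkR','yelR')])
r=least_squares(lambda p:np.hypot(*(ring-p[:2]).T)-p[2],[.54,.185,.047]).x; print('ringfit',r)
for k,v in P.items(): d=v-r[:2]; print(k,v.round(4),'r',np.hypot(*d).round(4),'ang',np.arctan2(d[1],d[0]).round(3))
# side view check
s=cam('side'); save(s,'side1',(300,200,400,300),6)
print(proj(s,[[*r[:2],.05],[*P['blueB'],.114],[*P['yelL'],.114]]).round(1))
st=probe_bus.read_state(); 
R=cv2.Rodrigues(st['orientation'])[0]; print(R.round(3),st['tool_pos'])
```

```text
rim [0.54777532 0.18448472] lugs [0.54816301 0.18496198]
ringfit [0.54796229 0.18333221 0.04690063]
blueU [0.5849 0.2117] r 0.0466 ang 0.654
yelL [0.5446 0.2303] r 0.0471 ang 1.643
blueB [0.5015 0.1762] r 0.047 ang -2.99
yelR [0.5737 0.1437] r 0.0473 ang -0.994
blkR [0.529  0.1408] r 0.0465 ang -1.99
blkM [0.5475 0.1823] r 0.0011 ang -2.01
[[355.5 251.4]
 [375.5 232.2]
 [358.5 248.4]]
[[ 0.897  0.442 -0.   ]
 [ 0.442 -0.897  0.001]
 [ 0.    -0.001 -1.   ]] [ 0.26511152 -0.5379877   0.24014764]
```

View pics/side1.png

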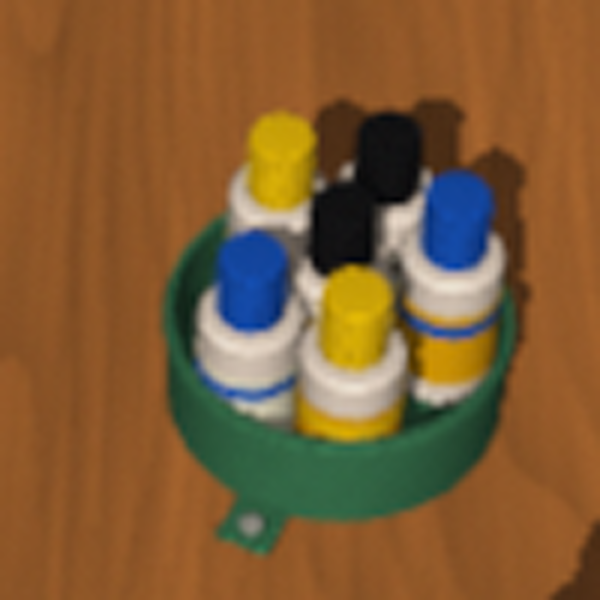

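```bash
python3 inch.py '[[0,0.0305,-0.0248,0,0],[0,0.0305,-0.0248,0,0],[0,0.0305,-0.0248,0,0],[0,0.0305,-0.0248,0,0],[0,0.0305,-0.0248,0,0],[0,0.0305,-0.0248,0,0],[0,0.0305,-0.0248,0,0],[0,0.0305,-0.0248,0,0],[0,0.0305,-0.0248,0,0],[0,0.0305,-0.0248,0,0],[0,0.0305,-0.0248,0,0],[0,0.0305,-0.0248,0,0],[0,0.0305,-0.0248,0,0],[0,0.0305,-0.0248,0,0],[0,0.0305,-0.0248,0,0],[0,0.0305,-0.0248,0,0],[0,0.0305,-0.0248,0,0],[0,0.0305,-0.0248,0,0],[0,0.0305,-0.0248,0,0],[0,0.0305,-0.0248,0,0]]' 10; python3 inch.py '[[0,0,0,0,-0.135],[0,0,0,0,-0.135],[0,0,0,0,-0.135],[0,0,0,0,-0.135],[0,0,0,0,-0.135],[0,0,0,0,-0.135],[0,0,0,0,-0.133],[0,0,0,0,0],[0,0,0,0,0]]'
cat > rel.py <<'E'
import sys
from h import *
# rel.py x y z yaw(of tool y): shift in tool axes and turn
a=list(map(float,sys.argv[1:])); st=probe_bus.read_state(); R=cv2.Rodrigues(st['orientation'])[0]
y=np.arctan2(R[1,1],R[0,1]); print('q6',st['q'][5].round(3),'pos',st['tool_pos'].round(4),'yaw',y.round(4),'d',(R.T@(np.array(a[:3])-st['tool_pos'])).round(4),'turn',-(a[3]-y),'f',st['force'].round(2))
E
python3 rel.py 0.592 0.176 0.059 -0.17
```

```text
t: 2.25
tool_pos: [0.5936, 0.178, 0.2405]
orientation: [3.06, 0.713, -0.0]
force: [0.3, -0.0, 0.1]
opening: 0.0005
gripper_force: 0.0
t: 3.15
tool_pos: [0.5931, 0.1763, 0.2405]
orientation: [-2.406, -2.02, 0.0]
force: [0.1, 0.9, -0.0]
opening: 0.0004
gripper_force: 0.0
q6 0.38 pos [0.5931 0.1763 0.2405] yaw -0.174 d [-0.0005 -0.001   0.1815] turn -0.003983514095397017 f [ 0.15  0.87 -0.04]
```

```bash
python3 inch.py '[[0,-0.0005,-0.001,0.025,0],[0,0,0,0.025,0],[0,0,0,0.025,0],[0,0,0,0.025,0],[0,0,0,0.025,0],[0,0,0,0.005,0],[0,0,0,0,0]]'
python3 - <<'E'
from h import *
s=cam('side'); save(s,'side2',(300,180,400,280),6)
E
```

```text
t: 3.85
tool_pos: [0.5913, 0.1758, 0.1097]
orientation: [-2.403, -2.022, 0.003]
force: [0.5, -0.4, -0.5]
opening: 0.0001
gripper_force: 0.0
```

View pics/side2.png

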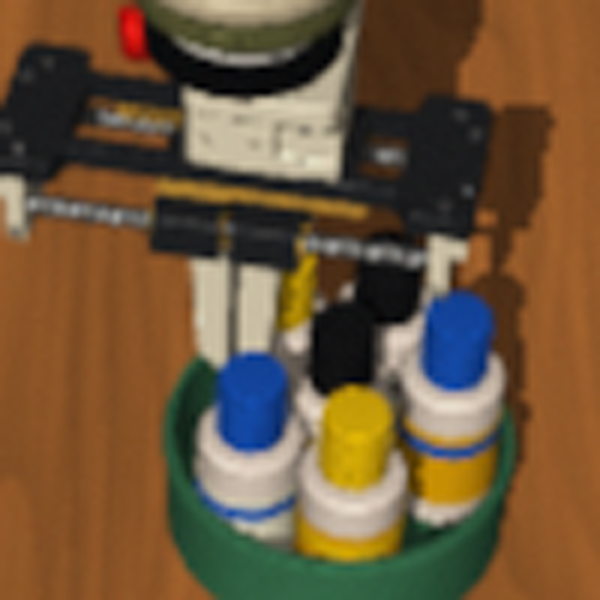

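The closed fingers (crop columns 195–275) go down between the upper-left blue and right yellow bottles, clear of the wall. I continue down slowly.

```bash
python3 inch.py '[[0,0,0,0.008,0],[0,0,0,0.008,0],[0,0,0,0.008,0],[0,0,0,0.008,0],[0,0,0,0,0]]';python3 inch.py '[[0,0,0,0.006,0],[0,0,0,0.006,0],[0,0,0,0.006,0],[0,0,0,0,0]]'; python3 rel.py 0.592 0.176 0.059 -0.17
```

```text
t: 4.4
tool_pos: [0.5909, 0.1757, 0.0767]
orientation: [-2.401, -2.024, 0.004]
force: [-0.8, 0.0, 0.0]
opening: 0.0005
gripper_force: 0.0
t: 4.8
tool_pos: [0.5913, 0.1758, 0.0593]
orientation: [-2.401, -2.024, 0.003]
force: [-0.3, -0.2, -0.1]
opening: 0.0
gripper_force: 0.0
q6 0.376 pos [0.5913 0.1758 0.0593] yaw -0.17 d [0.0003 0.0007 0.0003] turn -2.912776869207212e-05 f [-0.27 -0.22 -0.11]
```

Now push counter-clockwise round the tub: about 0.8 rad in 0.05 rad steps.

```bash
python3 inch.py '[[0,0.0023,-0.00006,0,-0.05],[0,0.0023,-0.00006,0,-0.05],[0,0.0023,-0.00006,0,-0.05],[0,0.0023,-0.00006,0,-0.05],[0,0.0023,-0.00006,0,-0.05],[0,0.0023,-0.00006,0,-0.05],[0,0.0023,-0.00006,0,-0.05],[0,0.0023,-0.00006,0,-0.05],[0,0,0,0,0]]'
python3 rel.py 0.5918 0.195 0.059 0.23
python3 inch.py '[[0,0.0023,-0.00006,0,-0.05],[0,0.0023,-0.00006,0,-0.05],[0,0.0023,-0.00006,0,-0.05],[0,0.0023,-0.00006,0,-0.05],[0,0.0023,-0.00006,0,-0.05],[0,0.0023,-0.00006,0,-0.05],[0,0,0,0,0]]'
python3 rel.py 0.5864 0.2075 0.059 0.53
python3 inch.py '[[0,0.0023,-0.00006,0,-0.05],[0,0.0023,-0.00006,0,-0.05],[0,0.0023,-0.00006,0,-0.05],[0,0,0,0,0]]'
python3 rel.py 0.5827 0.2129 0.059 0.68
```

```text
t: 5.7
tool_pos: [0.5915, 0.1939, 0.0606]
orientation: [1.951, 2.462, -0.001]
force: [-0.1, -3.1, -0.3]
opening: 0.0001
gripper_force: 1.4
q6 0.004 pos [0.5915 0.1939 0.0606] yaw 0.2307 d [0.001  0.0005 0.0016] turn 0.0007396511100761227 f [-0.09 -3.14 -0.29]
t: 6.4
tool_pos: [0.5865, 0.2071, 0.0607]
orientation: [1.562, 2.725, 0.0]
force: [-0.2, -1.6, -0.4]
opening: 0.0006
gripper_force: 0.7
q6 -0.273 pos [0.5865 0.2071 0.0607] yaw 0.5296 d [0.0004 0.0001 0.0017] turn -0.0003617910729893925 f [-0.2  -1.62 -0.39]
t: 6.8
tool_pos: [0.5829, 0.2122, 0.0609]
orientation: [1.355, 2.833, -0.0]
force: [0.7, -4.2, 0.3]
opening: 0.0002
gripper_force: 2.3
q6 -0.411 pos [0.5829 0.2122 0.0609] yaw 0.6788 d [0.0007 0.0002 0.0019] turn -0.0012436872059808923 f [ 0.68 -4.23  0.31]
```

```bash
python3 inch.py '[[0,0.0023,-0.00006,0,-0.05],[0,0.0023,-0.00006,0,-0.05],[0,0.0023,-0.00006,0,-0.05],[0,0.0023,-0.00006,0,-0.05],[0,0,0,0,0]]'
python3 inch.py '[[0,-0.004,0,0,0],[0,-0.004,0,0,0],[0,0,0,-0.02,0],[0,0,0,-0.03,0],[0,0,0,-0.04,0],[0,0,0,-0.05,0],[0,0,0,-0.04,0]]'
python3 inch.py '[[0.06,0,0,0,0.1],[0.06,-0.05,0,0,0.1],[0.06,-0.05,0,0,0.1],[0.06,-0.05,0,0,0.1],[0.06,-0.05,0,0,0.1],[0.06,-0.05,0,0,0.1],[0.06,0,0,0,0]]'
python3 - <<'E'
from h import *
c=cam('top'); save(c,'top2',(225,180,300,255),8)
E
python3 rel.py 0.6297 -0.1085 0.023 -1.385
```

```text
t: 7.3
tool_pos: [0.5781, 0.2178, 0.0616]
orientation: [1.065, 2.951, -0.0]
force: [7.5, -8.9, -1.6]
opening: 0.0004
gripper_force: 5.4
t: 8.0
tool_pos: [0.5822, 0.2145, 0.2434]
orientation: [1.065, 2.955, 0.002]
force: [1.1, -1.0, 0.6]
opening: 0.0008
gripper_force: 0.0
t: 8.7
tool_pos: [0.7191, 0.0004, 0.2394]
orientation: [1.903, 2.499, -0.003]
force: [0.0, 0.1, -0.5]
opening: 0.0521
gripper_force: 0.0
q6 -0.34 pos [0.7183 0.0036 0.2396] yaw 0.2737 d [-0.0841 -0.1154  0.2166] turn 1.6587423149896885 f [-1.09  0.35 -0.5 ]
```

View pics/top2.png

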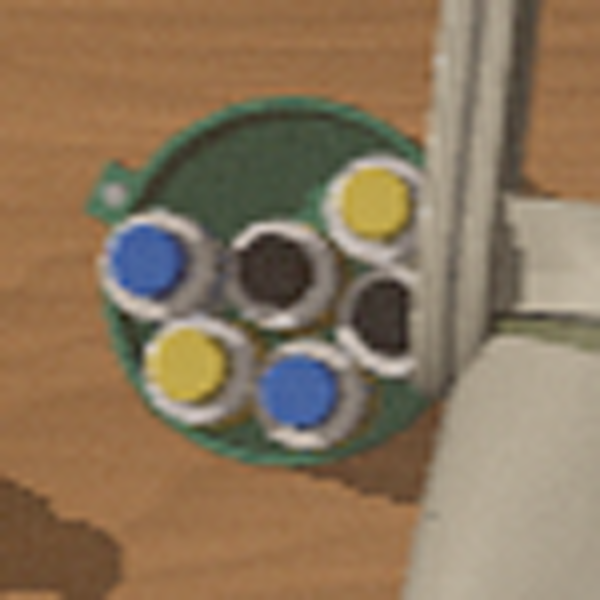

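The five ring bottles are now together, with one wide gap at the top between blue (147,261) and yellow (375,202), and the middle black still at (274,271). I compute the gap target and re-measure the new bottle.

Run:
```python
from h import *
c=cam('top')
f=lambda x,y:(225+(x+.5)/8-.5,180+(y+.5)/8-.5)
A,B,M=[onz(c,f(*p),.114)[:2] for p in((147,261),(375,202),(274,271))]
C=np.array([.548,.1838]); 
for n,p in(('A',A),('B',B),('M',M)): d=p-C; print(n,p.round(4),np.hypot(*d).round(4),np.arctan2(d[1],d[0]).round(3))
print('AB',np.hypot(*(A-B)))
# bottle outline, both views: red cap
for n in('top','side'):
    s=c if n=='top' else cam('side')
    hsv=cv2.cvtColor(s['image'],cv2.COLOR_RGB2HSV).astype(int); H,S,V=hsv[...,0],hsv[...,1],hsv[...,2]
    w=np.zeros(H.shape,bool)
    if n=='top': w[175:230,335:375]=1
    else: w[165:200,310:365]=1
    m=((H<6)|(H>174))&(S>150)&w
    for ce,st in comp(m,1): print(n,'red',ce.round(1),st[:5],[onz(s,ce,z)[:2].round(4) for z in(.022,.03)])
    b=((((H<6)|(H>174))&(S>150))|((S<60)&(V>120))|((H>18)&(H<32)&(S>140)&(V>120)))&w
    b=max([(np.argwhere(b)[:,::-1])],key=len).astype(np.float32)
    print(cv2.minAreaRect(b), proj(s,[[.6377,-.1075,.022]]).round(1))
```

```text
A [0.5503 0.2313] 0.0476 1.522
B [0.5757 0.1445] 0.048 -0.957
M [0.5479 0.1824] 0.0014 -1.652
AB 0.09040938407297462
top red [351.3 190.6] [347 186   9  11  75] [array([ 0.6372, -0.1072]), array([ 0.6363, -0.1067])]
((347.3176574707031, 201.12942504882812), (53.99433898925781, 26.84377670288086), 85.60128784179688) [[351.4 190.5]]
side red [325.  184.5] [320 180  11  10  97] [array([ 0.6341, -0.1109]), array([ 0.6338, -0.1014])]
((337.79998779296875, 183.10000610351562), (13.717872619628906, 36.62813186645508), 81.8698959350586) [[323.8 185.2]]
```

```bash
python3 inch.py '[[0.06,0,0,0,0.138],[0.06,0,0,0,0.138],[0.06,0,0,0,0.138],[0.06,0,0,0,0.138],[0.06,0,0,0,0.138],[0.06,0,0,0,0.138],[0.06,0,0,0,0.138],[0.06,0,0,0,0.138],[0.06,0,0,0,0.138],[0.06,0,0,0,0.138],[0.06,0,0,0,0.138],[0.06,0,0,0,0.14],[0.06,0,0,0,0],[0.06,0,0,0,0]]'; python3 rel.py 0.645 -0.1065 0.027 -1.385
```

```text
t: 10.25
tool_pos: [0.7176, 0.0087, 0.2409]
orientation: [-3.126, -0.312, -0.0]
force: [0.4, -0.4, -0.4]
opening: 0.0602
gripper_force: 0.0
q6 1.312 pos [0.7176 0.0087 0.2409] yaw -1.3719 d [-0.0939  0.0987  0.2138] turn 0.0131414696894534 f [ 0.43 -0.37 -0.39]
```

```bash
python3 inch.py '[[0.06,-0.0235,0.0247,0.025,0.013],[0.06,-0.0235,0.0247,0.025,0],[0.06,-0.0235,0.0247,0.025,0],[0.06,-0.0235,0.0247,0.025,0],[0.06,0,0,0.02,0],[0.06,0,0,0.02,0],[0.06,0,0,0,0],[0.06,0,0,0,0]]'; python3 rel.py 0.645 -0.1065 0.027 -1.385
```

```text
t: 11.05
tool_pos: [0.6433, -0.1066, 0.1008]
orientation: [-3.128, -0.286, 0.001]
force: [0.0, 0.2, 0.3]
opening: 0.0601
gripper_force: 0.0
q6 1.145 pos [ 0.6433 -0.1066  0.1008] yaw -1.3883 d [0.0018 0.0003 0.0738] turn -0.0033477437590045955 f [0.03 0.17 0.31]
```

```bash
python3 inch.py '[[0.06,0.0015,0,0.025,0],[0.06,0,0,0.02,0],[0.06,0,0,0.015,0],[0.06,0,0,0.008,0],[0.06,0,0,0.006,0],[0.06,0,0,0,0],[0.06,0,0,0,0]]'; python3 rel.py 0.645 -0.1065 0.027 -1.385
python3 - <<'E'
from h import *
s=cam('side'); save(s,'side3',(280,130,380,210),6)
E
```

```text
t: 11.75
tool_pos: [0.6455, -0.107, 0.0275]
orientation: [3.129, 0.282, 0.002]
force: [-0.7, 0.5, 0.4]
opening: 0.0601
gripper_force: 0.0
q6 1.148 pos [ 0.6455 -0.107   0.0275] yaw -1.3909 d [-0.0004 -0.0006  0.0005] turn -0.005879540780856063 f [-0.73  0.49  0.45]
```

View pics/side3.png

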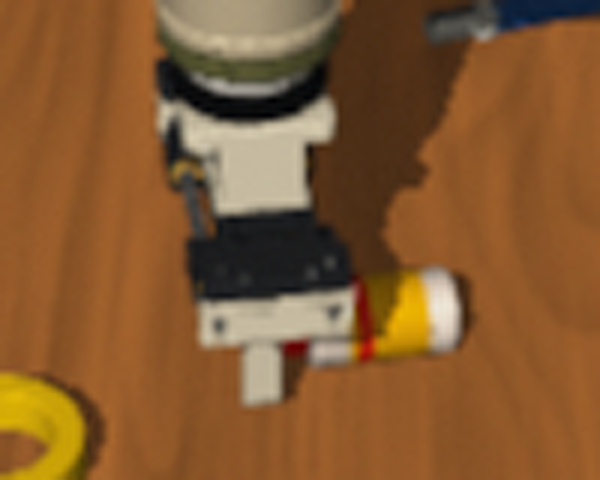

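The near finger (columns 243–282) sits over the outer part of the red cap, whose shoulder end is at about column 310. Allowing for the yaw, the grasp is near the cap's end. I pinch lightly and lift.

```bash
python3 inch.py '[[0.02,0,0,0,0],[0.02,0,0,0,0],[0.02,0,0,0,0],[0.02,0,0,0,0],[0.02,0,0,0,0],[0.02,0,0,0,0],[0.02,0,0,0,0]]' 3; python3 inch.py '[[0.02,0,0,-0.01,0],[0.02,0,0,-0.01,0],[0.02,0,0,-0.015,0],[0.02,0,0,-0.015,0],[0.02,0,0,-0.015,0],[0.02,0,0,-0.015,0],[0.02,0,0,-0.015,0],[0.02,0,0,-0.015,0],[0.02,0,0,-0.02,0],[0.02,0,0,-0.02,0],[0.02,0,0,-0.02,0],[0.02,0,0,-0.02,0],[0.02,0,0,0,0],[0.02,0,0,0,0],[0.02,0,0,0,0],[0.02,0,0,0,0],[0.02,0,0,0,0],[0.02,0,0,0,0]]'
python3 - <<'E'
from h import *
s=cam('side'); st=probe_bus.read_state(); p=st['tool_pos']; print(proj(s,[p,p-[0,0,.105]]).round(1)); save(s,'side4',(270,80,370,200),5)
E
```

```text
t: 12.5
tool_pos: [0.6449, -0.1069, 0.0267]
orientation: [3.129, 0.282, 0.0]
force: [0.1, 0.5, 0.2]
opening: 0.0282
gripper_force: 3.0
t: 14.3
tool_pos: [0.6446, -0.1068, 0.2159]
orientation: [-3.129, -0.282, 0.002]
force: [0.2, 0.2, -1.0]
opening: 0.0282
gripper_force: 3.0
[[321.  131.8]
 [321.3 162. ]]
```

View pics/side4.png

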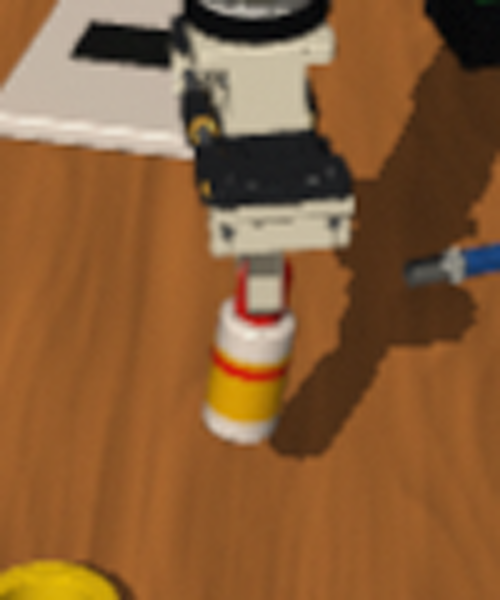

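The bottle hangs by its cap with its foot off to the left (cap (262,300), foot (241,430)), either still swinging or held by friction. I let it settle and measure the lean over time.

```bash
cat > lean.py <<'E'
from h import *
s=cam('side'); st=probe_bus.read_state(); p=st['tool_pos']
im=s['image']; hsv=cv2.cvtColor(im,cv2.COLOR_RGB2HSV).astype(int); H,S,V=hsv[...,0],hsv[...,1],hsv[...,2]
g=proj(s,[p-[0,0,.07]])[0]; w=np.zeros(H.shape,bool); x,y=g.astype(int); w[y-20:y+25,x-20:x+20]=1
y_=comp((H>16)&(H<32)&(S>150)&(V>110)&w,1)[0]; o,d=ray(s,y_[0])
# intersect ray with the swing plane (through p, spanned by tool x and z)
R=cv2.Rodrigues(st['orientation'])[0]; n=R[:,1]; X=o+d*((p-o)@n)/(d@n)
# visible surface is 22 mm nearer the camera horizontally
h=-d*[1,1,0]; h/=np.linalg.norm(h); q=p+.018*h; X=o+d*((q-o)@n)/(d@n)-.018*h
r=R.T@(X-p); print('t',st['t'],'yellow rel tool',r.round(4),'lean',np.arctan2(r[0],r[2]-.005).round(3))
E
python3 lean.py; python3 inch.py '[[0.02,0,0,0,0],[0.02,0,0,0,0],[0.02,0,0,0,0]]'>/dev/null; python3 lean.py; python3 inch.py '[[0.02,0,0,0,0],[0.02,0,0,0,0],[0.02,0,0,0,0],[0.02,0,0,0,0],[0.02,0,0,0,0],[0.02,0,0,0,0],[0.02,0,0,0,0]]'; python3 lean.py
```

```text
t 14.4 yellow rel tool [0.0106 0.     0.0793] lean 0.141
t 14.75 yellow rel tool [0.0103 0.     0.0789] lean 0.138
t: 15.45
tool_pos: [0.6448, -0.1068, 0.2166]
orientation: [-3.129, -0.282, 0.0]
force: [0.4, 0.0, -1.2]
opening: 0.0278
gripper_force: 3.0
t 15.5 yellow rel tool [ 0.0103 -0.      0.079 ] lean 0.139
```

It is static at a lean of about 0.14 rad, held by pinch friction. Pressing the foot lightly on the bare bench under the light pinch should square it up, then I can grip hard.

```bash
python3 inch.py '[[0.02,0,0,0.02,0],[0.02,0,0,0.02,0],[0.02,0,0,0.02,0],[0.02,0,0,0.02,0],[0.02,0,0,0.012,0],[0.02,0,0,0.006,0],[0.02,0,0,0,0],[0.02,0,0,0,0]]'; python3 inch.py '[[0.02,0,0,0.002,0],[0.02,0,0,0.002,0],[0.02,0,0,0,0]]';  python3 inch.py '[[0.02,0,0,0.002,0],[0.02,0,0,0.001,0],[0.02,0,0,0,0]]'; python3 lean.py
```

```text
t: 16.3
tool_pos: [0.6455, -0.107, 0.1197]
orientation: [3.128, 0.282, 0.002]
force: [0.5, -0.1, -1.0]
opening: 0.0281
gripper_force: 3.0
t: 16.6
tool_pos: [0.6449, -0.1069, 0.1147]
orientation: [3.129, 0.282, 0.0]
force: [-0.1, -0.4, -1.8]
opening: 0.0277
gripper_force: 3.0
t: 16.9
tool_pos: [0.6454, -0.107, 0.1123]
orientation: [3.129, 0.282, 0.002]
force: [0.0, -1.0, 2.3]
opening: 0.0276
gripper_force: 3.0
t 16.95 yellow rel tool [0.0096 0.     0.0777] lean 0.131
```

```bash
python3 inch.py '[[0.02,0,0,0.001,0],[0.02,0,0,0.001,0],[0.02,0,0,0,0]]'; python3 lean.py;  python3 inch.py '[[0.02,0,0,0.001,0],[0.02,0,0,0.001,0],[0.02,0,0,0,0]]'; python3 lean.py
```

```text
t: 17.25
tool_pos: [0.6449, -0.1069, 0.1096]
orientation: [3.129, 0.282, 0.0]
force: [0.7, -0.6, 2.7]
opening: 0.0278
gripper_force: 3.0
t 17.3 yellow rel tool [ 0.0103 -0.      0.0755] lean 0.145
t: 17.6
tool_pos: [0.6447, -0.1069, 0.1073]
orientation: [-3.129, -0.282, 0.001]
force: [0.3, 0.4, 2.9]
opening: 0.028
gripper_force: 3.0
t 17.65 yellow rel tool [0.0105 0.     0.0729] lean 0.154
```

Pressing slides the cap in the pads rather than turning it. Dragging the tool toward the leaning foot, with bench friction holding the foot back, should straighten it.

```bash
python3 inch.py '[[0.02,0.003,0,0,0],[0.02,0.003,0,0,0],[0.02,0,0,0,0]]'; python3 lean.py;  python3 inch.py '[[0.02,0.003,0,0.0004,0],[0.02,0.002,0,0.0003,0],[0.02,0,0,0,0]]'; python3 lean.py
```

```text
t: 17.95
tool_pos: [0.6507, -0.1056, 0.107]
orientation: [-3.128, -0.282, 0.002]
force: [0.7, -0.1, 0.3]
opening: 0.0283
gripper_force: 3.0
t 18.0 yellow rel tool [ 0.0059 -0.      0.0752] lean 0.084
t: 18.3
tool_pos: [0.6558, -0.1048, 0.1067]
orientation: [-3.129, -0.282, 0.0]
force: [0.9, 0.8, -0.7]
opening: 0.0279
gripper_force: 3.0
t 18.35 yellow rel tool [0.0024 0.     0.075 ] lean 0.034
```

```bash
python3 inch.py '[[0.02,0,0,0.001,0],[0.02,0,0,0.001,0],[0.02,0,0,0,0]]'; python3 lean.py; python3 inch.py '[[0.02,0.0015,0,0.0005,0],[0.02,0,0,0.0005,0],[0.02,0,0,0,0]]'; python3 lean.py
python3 - <<'E'
from h import *
s=cam('side'); st=probe_bus.read_state(); p=st['tool_pos']; a=proj(s,[p,p-[0,0,.105]]); print(a.round(1)); x,y=a[1].astype(int); print(x-50,y-70); save(s,'side5',(x-50,y-60,x+50,y+40),6)
E
```

```text
t: 18.65
tool_pos: [0.6562, -0.105, 0.1056]
orientation: [3.129, 0.282, 0.002]
force: [0.9, -0.5, 3.3]
opening: 0.0277
gripper_force: 3.0
t 18.7 yellow rel tool [0.0017 0.     0.0744] lean 0.024
t: 19.0
tool_pos: [0.6572, -0.1046, 0.104]
orientation: [3.129, 0.282, 0.0]
force: [0.5, 0.1, 3.4]
opening: 0.0282
gripper_force: 3.0
t 19.05 yellow rel tool [ 0.0019 -0.      0.0732] lean 0.028
[[317.  164.4]
 [317.5 191.4]]
267 121
```

View pics/side5.png

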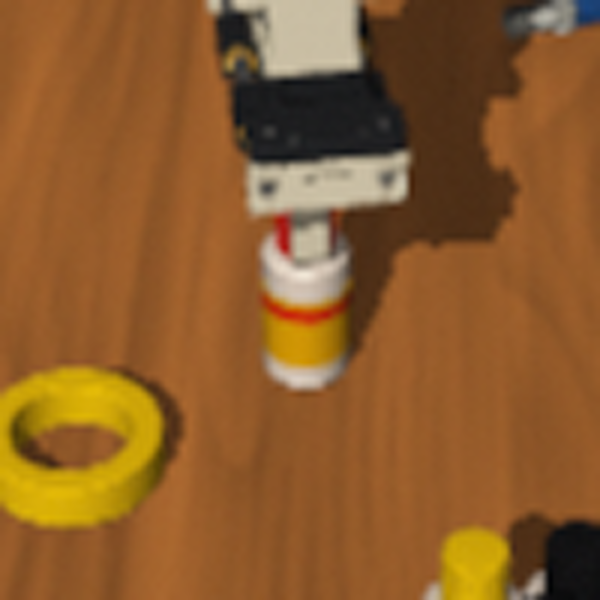

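The bottle now stands square on the bench (body columns 263–350, vertical sides), with the fingers on its cap. I grip hard, and measure bottle and tub in the side view's own frame to remove camera bias.

```bash
python3 inch.py '[[0.02,0,0,0,0],[0.02,0,0,0,0],[0.02,0,0,0,0]]' 20
cat > m.py <<'E'
from h import *
s=cam('side'); st=probe_bus.read_state(); p=st['tool_pos']
hsv=cv2.cvtColor(s['image'],cv2.COLOR_RGB2HSV).astype(int); H,S,V=hsv[...,0],hsv[...,1],hsv[...,2]
w=np.zeros(H.shape,bool); w[215:300,315:400]=1
g=(H>60)&(H<95)&(S>70)&w; cols=np.where(g[245:262].any(0))[0]; l,r=cols.min(),cols.max()
th=np.linspace(0,2*np.pi,200)
def ext(x): q=proj(s,np.c_[x+.073*np.cos(th),.184+.073*np.sin(th),0*th+.05]); return q[:,0].min(),q[:,0].max()
from scipy.optimize import brentq
print('rim cols',l,r,'pred .548',ext(.548),'x tub',brentq(lambda x:sum(ext(x))-l-r,.5,.6))
g=proj(s,[p-[0,0,.07]])[0]; x,y=g.astype(int); w[:]=0; w[y-12:y+16,x-15:x+16]=1
m=(H>16)&(H<32)&(S>150)&(V>110)&w; ro=np.where(m.sum(1)>9)[0]; 
c=[((np.where(m[k])[0].min()+np.where(m[k])[0].max())/2,k) for k in ro]
c0=np.mean(c,0); print('yellow rows',[(a,b) for a,b in c])
def col(dx): return proj(s,[[p[0]+dx,p[1],p[2]-.07]])[0,0]
print('bottle axis minus tcp, world x',brentq(lambda d:col(d)-c0[0],-.02,.02),'tcp',p)
E
python3 m.py
```

```text
t: 19.4
tool_pos: [0.6572, -0.1047, 0.1039]
orientation: [3.129, 0.282, 0.0]
force: [1.2, 0.6, 3.4]
opening: 0.0277
gripper_force: 20.0
rim cols 328 384 pred .548 (np.float64(326.65102280870246), np.float64(384.38778869662804)) x tub 0.546786046712295
yellow rows [(np.float64(317.0), np.int64(185)), (np.float64(317.0), np.int64(186)), (np.float64(317.0), np.int64(187)), (np.float64(317.0), np.int64(188)), (np.float64(317.0), np.int64(189)), (np.float64(318.0), np.int64(190))]
bottle axis minus tcp, world x 0.0004488635949722513 tcp [ 0.65720517 -0.10467316  0.10398488]
```

```bash
python3 inch.py '[[0.02,0,0,-0.01,0],[0.02,0,0,-0.03,0],[0.02,0,0,-0.04,0],[0.02,0,0,-0.04,0],[0.02,0,0,-0.02,0],[0.02,0,0,0,-0.05],[0.02,0,0,0,-0.053],[0.02,0,0,0,0]]' 20; python3 rel.py 0.591 0.1967 0.24 -1.288
```

```text
t: 20.25
tool_pos: [0.6567, -0.1046, 0.2439]
orientation: [-3.11, -0.444, 0.002]
force: [-0.1, 0.2, -0.9]
opening: 0.0275
gripper_force: 20.0
q6 1.052 pos [ 0.6567 -0.1046  0.2439] yaw -1.2872 d [ 0.0213 -0.3077  0.004 ] turn 0.0007984067429605002 f [-0.13  0.21 -0.89]
```

```bash
python3 inch.py '[[0.02,0.002,-0.03,0,0],[0.02,0.002,-0.03,0,0],[0.02,0.002,-0.03,0,0],[0.02,0.002,-0.03,0,0],[0.02,0.002,-0.03,0,0],[0.02,0.002,-0.03,0,0],[0.02,0.002,-0.03,0,0],[0.02,0.002,-0.03,0,0],[0.02,0.002,-0.03,0,0],[0.02,0.002,-0.025,0,0],[0.02,0.001,-0.0127,0,0],[0.02,0,0,0,0],[0.02,0,0,0,0]]'; python3 rel.py 0.591 0.1967 0.24 -1.288
python3 - <<'E'
from h import *
s=cam('side'); p=probe_bus.read_state()['tool_pos']; print(proj(s,[p-[0,0,.104],[.5468,.184,.05]]).round(1)); save(s,'side6',(290,140,410,280),4)
E
```

```text
t: 21.55
tool_pos: [0.5915, 0.196, 0.2437]
orientation: [3.11, 0.442, -0.001]
force: [-0.2, 0.2, -1.9]
opening: 0.0274
gripper_force: 20.0
q6 1.526 pos [0.5915 0.196  0.2437] yaw -1.2884 d [-0.0003 -0.0009  0.0037] turn -0.00040378662657092335 f [-0.23  0.22 -1.93]
[[338.8 229.8]
 [355.9 251.6]]
```

View pics/side6.png

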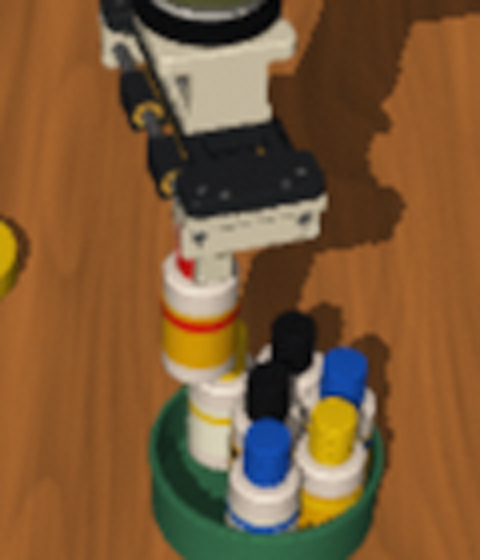

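The red-capped bottle hangs upright (body columns 163–238) above the empty sector, and the gap below is clear. I lower it, checking force.

```bash
python3 inch.py '[[0.02,-0.0003,-0.0009,0.02,0],[0.02,0,0,0.02,0],[0.02,0,0,0.01,0],[0.02,0,0,0,0]]'; python3 inch.py '[[0.02,0,0,0.006,0],[0.02,0,0,0.006,0],[0.02,0,0,0.006,0],[0.02,0,0,0,0]]';python3 inch.py '[[0.02,0,0,0.006,0],[0.02,0,0,0.006,0],[0.02,0,0,0,0]]'
```

```text
t: 22.0
tool_pos: [0.59, 0.1961, 0.1918]
orientation: [3.11, 0.44, -0.006]
force: [-0.1, 0.4, -1.2]
opening: 0.0274
gripper_force: 20.0
t: 22.4
tool_pos: [0.5905, 0.1974, 0.175]
orientation: [3.11, 0.443, -0.002]
force: [-0.2, 0.5, -1.4]
opening: 0.0277
gripper_force: 20.0
t: 22.7
tool_pos: [0.5902, 0.1974, 0.1626]
orientation: [3.11, 0.443, -0.003]
force: [-0.3, -0.6, -2.0]
opening: 0.0277
gripper_force: 20.0
```

```bash
python3 inch.py '[[0.02,0,0,0.006,0],[0.02,0,0,0.006,0],[0.02,0,0,0,0]]'; python3 inch.py '[[0.02,0,0,0.006,0],[0.02,0,0,0.006,0],[0.02,0,0,0,0]]';python3 inch.py '[[0.02,0,0,0.006,0],[0.02,0,0,0.006,0],[0.02,0,0,0.006,0],[0.02,0,0,0,0]]'; python3 rel.py 0.591 0.1967 0.108 -1.288
```

```text
t: 23.0
tool_pos: [0.5902, 0.1973, 0.1505]
orientation: [3.11, 0.443, -0.003]
force: [-0.8, -0.6, -1.9]
opening: 0.0279
gripper_force: 20.0
t: 23.3
tool_pos: [0.5902, 0.1973, 0.1385]
orientation: [3.11, 0.443, -0.003]
force: [0.6, 0.1, -1.8]
opening: 0.0275
gripper_force: 20.0
t: 23.7
tool_pos: [0.5901, 0.1973, 0.1204]
orientation: [3.11, 0.443, -0.003]
force: [0.2, -0.9, -1.5]
opening: 0.0274
gripper_force: 20.0
q6 1.528 pos [0.5901 0.1973 0.1204] yaw -1.288 d [0.0008 0.0008 0.0124] turn -1.8546641082917148e-06 f [ 0.22 -0.9  -1.48]
```

```bash
python3 inch.py '[[0.02,0,0,0.005,0],[0.02,0,0,0.004,0],[0.02,0,0,0.001,0],[0.02,0,0,0,0]]'; python3 inch.py '[[0.02,0,0,0.001,0],[0.02,0,0,0.001,0],[0.02,0,0,0,0],[0.02,0,0,0,0]]'
```

```text
t: 24.1
tool_pos: [0.5908, 0.1974, 0.1117]
orientation: [3.11, 0.443, -0.001]
force: [0.6, -0.4, -0.9]
opening: 0.0276
gripper_force: 20.0
t: 24.5
tool_pos: [0.591, 0.1975, 0.11]
orientation: [-3.11, -0.443, -0.0]
force: [0.5, 0.4, -0.7]
opening: 0.0278
gripper_force: 20.0
```

```bash
python3 inch.py '[[0.02,0,0,0.001,0],[0.02,0,0,0.001,0],[0.02,0,0,0,0]]'; python3 inch.py '[[0.02,0,0,0.001,0],[0.02,0,0,0,0],[0.02,0,0,0,0]]'
```

```text
t: 24.8
tool_pos: [0.591, 0.1975, 0.108]
orientation: [-3.11, -0.443, -0.0]
force: [0.7, 0.6, -0.7]
opening: 0.0277
gripper_force: 20.0
t: 25.1
tool_pos: [0.5915, 0.1977, 0.1079]
orientation: [-3.11, -0.443, -0.002]
force: [0.6, -0.1, 6.0]
opening: 0.0276
gripper_force: 20.0
```

On the floor at exactly the predicted height. I open the fingers only a little, rise, back away and look.

```bash
python3 inch.py '[[0.02,0,0,0,0],[0.028,0,0,0,0],[0.036,0,0,0,0],[0.036,0,0,0,0],[0.036,0,0,0,0],[0.036,0,0,-0.005,0],[0.036,0,0,-0.01,0],[0.036,0,0,-0.02,0],[0.036,0,0,-0.03,0],[0.036,0,0,-0.04,0],[0.036,0,0,-0.04,0]]' 3; python3 inch.py '[[0.036,0,0.04,0,0],[0.036,0,0.05,0,0],[0.036,0,0.05,0,0],[0.036,0,0.05,0,0],[0.036,0,0.05,0,0],[0.036,0,0.05,0,0],[0.036,0,0.03,0,0],[0.036,0,0,0,0]]'
python3 - <<'E'
from h import *
c=cam('top')
hsv=cv2.cvtColor(c['image'],cv2.COLOR_RGB2HSV).astype(int); H,S,V=hsv[...,0],hsv[...,1],hsv[...,2]
w=np.zeros(H.shape,bool); w[185:248,230:295]=1; C=np.array([.548,.1838]); P=[]
for n,m,k in(('red',((H<6)|(H>174))&(S>150),1),('blue',(H>105)&(H<125)&(S>140),2),('yel',(H>18)&(H<32)&(S>140)&(V>120),2),('blk',V<60,3)):
    for ce,s in comp(m&w,k):
        p=onz(c,ce,.114)[:2]; d=p-C; print(n,ce.round(1),s[2:],p.round(4),'r',np.hypot(*d).round(4),'a',np.arctan2(d[1],d[0]).round(3))
E
```

```text
t: 26.2
tool_pos: [0.5906, 0.1974, 0.254]
orientation: [3.11, 0.443, -0.0]
force: [1.0, -0.3, 0.4]
opening: 0.0364
gripper_force: 0.0
t: 27.0
tool_pos: [0.6805, -0.1147, 0.2524]
orientation: [3.11, 0.435, 0.001]
force: [0.4, -0.1, -0.2]
opening: 0.0359
gripper_force: 0.0
red [254.3 199.3] [ 9  9 59] [0.5912 0.1982] r 0.0455 a 0.322
blue [262.1 228.4] [ 8  8 47] [0.5022 0.1703] r 0.0478 a -2.855
blue [242.7 212.1] [ 8  8 41] [0.5506 0.2321] r 0.0484 a 1.517
yel [271.5 204.9] [ 8  9 57] [0.5753 0.1444] r 0.0479 a -0.965
yel [248.4 225.3] [ 8  9 57] [0.5104 0.2128] r 0.0475 a 2.484
blk [273.2 219.2] [ 9  9 35] [0.5313 0.1375] r 0.0492 a -1.917
blk [260.1 212.8] [ 9  8 27] [0.5499 0.1783] r 0.0058 a -1.233
```

All seven caps lie within the wall's limit at cap height, with six round one. The red cap is at radius 45.5 mm in the gap, and the robot is clear.

```bash
python3 -c "
from plant import robot, vision, probe_bus, order
print(order.close_job())"
```

```text
the job is handed in; nothing more can be done
None
```

I shoved the six bottles together, then stood the red-capped one up and lowered it to the tub floor before releasing it. The last top view showed all seven caps inside the tub, six in a ring round one. I handed the job in at about 27 s, and no verdict came back.

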